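# Close the food processor and hold its dial on pulse

### The job

The food processor has just been washed: put its lid back on the bowl, fully down with the lid's tongue in the slot of the control panel, and let go of it. Then take the dial by its grip and turn it clockwise from off, past the first two clicks to the third (pulse, the three orange dots). The dial springs back if it is let go, so finish while still holding it there, and do not disturb the other things on the worktop.

Things in the scene. Friction and masses are not known exactly. Their poses are not given: they have to be found in the camera images.
- lid_grip (a point): the loose lid, about 180 g, lying right way up on the worktop: a light grey disc 113 mm across with a dark bar grip. This point is the middle of the grip, which is 16 mm wide (lid x), 48 mm long (lid y) and 26 mm tall; its top is 12.5 mm above this point, the disc's upper face 13 mm below. z up. A tongue marked orange sticks out from the rim towards lid -y and turns down at its end
- lid_flange (a point): point on the lid's axis at the underside of its disc, 18 mm below lid_grip; same axes. The disc rests on the bowl's rim when the lid is on. Below it a round plug 100 mm across and 10 mm deep, bevelled at its foot, goes into the bowl
- lid_tongue (a point): foot of the lid's down-turned tongue end (18 x 12 mm, 14 mm tall): 76 mm from the lid's axis towards lid -y, 27.5 mm below lid_grip
- processor: the compact food processor, fixed: slate-blue body 250 mm long (y) and 150 mm deep (x), with a clear bowl on its +y half and a motor block with a light grey control panel on its -y half; the panel's top is 112 mm above the worktop. Origin under its centre on the worktop; x to its back, z up
- bowl_mouth (a point): centre of the clear bowl's mouth, level with its rim, 114 mm above the worktop; inner diameter 104 mm, wall 3 mm. Axes as the processor's. With the lid on, the lid's axes agree with these (x to x, y to y) and lid_flange lies here within about 3 mm; the plug has 2 mm of play all round, the tongue 3 mm
- lid_slot (a point): centre of the mouth of the tongue's slot in the panel, 76 mm from the bowl's axis towards the processor's -y: 24 x 18 mm (x, y), bevelled, 16 mm deep, mouth 112 mm above the worktop. In it stands an orange pin, 7 mm thick, its top 2 mm below the mouth. With the lid on, lid_tongue lies about 7.5 mm below this point
- interlock (a joint): travel of the pin in the slot, in m: 0 up (a bolt then keeps the dial at off: do not force it), about 0.0055 when the seated lid's tongue presses it down (the dial is then free; it needs about 0.003). Its spring is weak (under 0.2 N): the lid's own weight keeps it down
- dial (a joint): angle of the dial in rad: 0 off, growing clockwise seen from above; clicks at 0.4, 0.8 and 1.2 (pulse, three orange dots on the panel), end stop at 1.30. Let go, it springs back to 0 from everywhere: return torque 0.05 N m at 0, 0.11 N m at 1.2, with up to 0.04 N m of click ripple on top
- dial_grip (a point): middle of the dial's dark bar grip, on its upright axis, 134 mm above the worktop, 135 mm from the bowl's axis towards the processor's -y. Bar 44 mm long (dial x), 13 mm wide (dial y); its top is 10 mm above this point, the dial's disc (46 mm across) 12 mm below. White pointer at dial +x. Axes turn with the dial; at off, dial x is 0.6 rad counter-clockwise of the processor's x
- mug: a plain white mug, about 80 mm across and 96 mm tall with its handle; origin under its centre; a bystander
- spice_jar: a spice jar with a red cap, 45 mm across, 106 mm tall; origin under its centre; a bystander
- salt_mill: a small clear shaker with pale contents and a grey cap, 44 mm across, 90 mm tall; origin under its centre; a bystander
- pepper_mill: a small clear shaker with dark contents and a grey cap, 44 mm across, 90 mm tall; origin under its centre; a bystander
- tumbler: a clear drinking glass, 81 mm across, 88 mm tall; origin under its centre; a bystander
- teaspoon: a steel teaspoon lying flat, 131 mm long; origin under its centre; a bystander

How it is judged:
On the way, in this order (a step that is already met when the one before it is completed fails the run):
1. the lid is fully home on the bowl, its tongue in the slot, and let go, with the dial still at off (horizontal distance between lid_flange and bowl_mouth below 0.005 m and z of lid_flange in the frame of bowl_mouth between -0.003 and 0.002 m and horizontal distance between lid_tongue and lid_slot below 0.007 m and angle between lid_flange's own z axis and vertical below 0.05 rad and value of joint interlock above 0.0035 m and contact force between lid and the fingers below 0.1 N and value of joint dial below 0.2 rad), for 0.2 s.
2. the dial has been turned to the second click (value of joint dial above 0.7 rad and horizontal distance between lid_flange and bowl_mouth below 0.005 m and z of lid_flange in the frame of bowl_mouth between -0.003 and 0.002 m and horizontal distance between lid_tongue and lid_slot below 0.007 m and angle between lid_flange's own z axis and vertical below 0.05 rad and value of joint interlock above 0.0035 m).
3. the dial is held at the third click (value of joint dial above 1.08 rad and contact force between dial and the fingers above 1 N and horizontal distance between lid_flange and bowl_mouth below 0.005 m and z of lid_flange in the frame of bowl_mouth between -0.003 and 0.002 m and horizontal distance between lid_tongue and lid_slot below 0.007 m and angle between lid_flange's own z axis and vertical below 0.05 rad and value of joint interlock above 0.0035 m), for 0.3 s.
At the end, for the whole second after the job is handed in: The fingers still hold the dial, at rest, at the third click (over 1.08 rad, over 1 N), and the lid is let go and home: level, axis within 5 mm of the bowl's, disc within 2 mm above the rim, tongue within 7 mm of the slot's centre, interlock pin down more than 3.5 mm (all of step 3 and velocity of joint dial between -0.2 and 0.2 rad/s and contact force between lid and the fingers below 0.1 N); the arm keeps its last pose, push and grip.
It fails at once if another thing on the worktop is pushed more than 30 mm from its place or knocked over (distance of any of mug, spice_jar, salt_mill, pepper_mill, tumbler, teaspoon from where it was at the start of the episode above 0.03 m or angle between any of mug, spice_jar, salt_mill, pepper_mill, tumbler's own z axis and vertical above 0.5 rad).
It also fails if it takes over 53 s, if anything falls off the work surface, if the arm or the gripper's body presses on something with over 40 N, if the wrist force passes 120 N, or if a joint passes its speed limit or range.

### The arm

A 6-joint arm with a two-finger parallel gripper is mounted at the origin on a cart in front of the work surface, level with it; the furniture and walls round the work are solid. World frame = base frame: x ahead of the robot, y to its left, z up, the work surface at z = 0. Lengths are in m, angles in rad, forces in N, time in s.
With the tool pointing down it reaches from about 0.375 to 0.975 m from the base axis. Payload 3.8 kg.
Tool frame: the origin (TCP) lies on the centre line of the jaws, within the pads' length; the fingertips stand r.finger_overhang ahead of it and the grasp point (between the pads) lies 5 mm behind it (r.finger_overhang is the distance from the TCP to the fingertips, in m); z points along the fingers, y is the line along which they close (so a half turn about z gives the same grasp; the last joint's range is limited). The gripper opens to 85 mm and grips with 20 to 120 N. Pads are 22 mm wide; open, the fingers measure 114 mm over their backs; the gripper's body (76 mm by 85 mm) begins 54 mm behind the grasp point. The pads swing forward as they close: fully open they stand 13 mm farther back than shut.
Start: joints at [1.281, 0.264, 1.604, -0, 1.274, -0.037], TCP at [0.169, 0.654, 0.245] pointing down, gripper open.
Joint ranges: [-2.63, 2.63], [-0.94, 2.18], [0.31, 2.57], [-1.31, 4.45], [0, 2.66], [-2.55, 2.55]. Speed limits (rad/s): [2.57, 2.57, 3.14, 3.14, 3.14, 3.14].

### API

Orientations are given as a rotation vector (axis times angle).
In Python, from plant import r gives the robot as it stands.
- The arm moves only by the shell command python3 -m creep 'ROWS' [FORCE]. ROWS is a JSON object of lists of equal length, an entry for each row: "jaw": the finger opening in mm, from 0 to 85.4; "delta_pos": the shift along the tool's x, y, z in mm, a list of three; "angular": the turn, a rotation vector about the tool's x, y, z in rad, a list of three. In form: {"jaw": [jaw, ...], "delta_pos": [[x, y, z], ...], "angular": [[wx, wy, wz], ...]}. A call has 1 to 20 rows; each row shifts and turns the commanded pose from where the row before left it, along the tool's axes as they then stand; what a row does not reach is not made up. A row lasts 1/12 s, in which the tool goes at most 41.7 mm and 7.16 degrees, less where a joint would pass 70% of its speed; a pose out of reach is approached as far as the arm can. A call with a gripper value outside its range is refused whole. The fingers move at their own pace and stop on an object; FORCE is the grip in N (left out, the last holds). Time passes only in rows, so rows that do not move let the fingers close. It gives the time, the measured TCP pose, the force, the opening and the grip force at its end, in the units of the state.
- r.observe(): the state, without advancing time (a new reading comes with each control period).
- r.camera(name): name is "scene" or "top" or "wrist"; returns a dict with "image" (480x640x3 uint8, red, green, blue), "z_map" (480x640 float32, m along the optical axis (not along the pixel's ray), 0 where there is no reading), "fx", "fy", "cx", "cy" (pixels), "world_from_camera" (4x4, takes a point from camera to world coordinates). Camera axes: x right, y down, z forward; pixel columns grow to the right and rows downward; lengths in m; the calibration is good to about 2 mm. A picture is of the moment at which its call begins.
- r.hand_in(): hands the job in; it is judged then, once.
The state is a dict: "t": time; "joint_pos": joint angles; "qd": joint speeds; "joint_efforts": joint torques, N m; "position": TCP position; "tool_rot": TCP orientation; "contact_force": force on the tool from outside, world axes, zero at the start; "wrist_torque": the same for the moment, N m; "finger_gap": finger opening in m; "grip_force": force on a finger pad.
Only numpy, scipy, OpenCV 4.12 (cv2) and the standard library are available. Lean on these libraries where they do the work, as an engineer would, in place of code of your own. Each camera call takes 0.05 s, during which the arm holds its last target. There are 200 camera calls.

## Working session

There is one attempt and no reset: what is moved stays moved. The work goes in short steps, Python scripts to look and compute and a shell command to move; the robot and the scene stay as the last step left them, time stands still between calls to the robot, and variables do not carry over. Pictures are saved under pics/ and viewed, at most 10 in all, crops included, and the job is handed in when it is done.

```bash
mkdir -p pics
cat > h.py <<'E'
from plant import r
import numpy as np, cv2
def save(name,fn):
    c=r.camera(name); cv2.imwrite('pics/'+fn+'.png',c['image'][:,:,::-1]); np.savez('pics/'+fn+'.npz',**c); return c
def ld(fn): return dict(np.load('pics/'+fn+'.npz'))
def ray(c,u,v,z):
    T=c['world_from_camera']; d=T[:3,:3]@np.array([(u-c['cx'])/c['fx'],(v-c['cy'])/c['fy'],1]); o=T[:3,3]
    return o+d*(z-o[2])/d[2]
def cloud(c):
    v,u=np.mgrid[:480,:640]; z=c['z_map']; P=np.stack([(u-c['cx'])/c['fx']*z,(v-c['cy'])/c['fy']*z,z],-1)
    T=c['world_from_camera']; return P@T[:3,:3].T+T[:3,3]
E
python3 - <<'E'
from h import *
a=save('top','top1');b=save('scene','sc1')
print(r.observe()); print(r.finger_overhang)
print(a['world_from_camera'],a['fx'])
E
```

```text
{'t': 0.1, 'joint_pos': array([ 1.28109788e+00,  2.64695327e-01,  1.60526024e+00, -3.21694678e-05,
        1.27367923e+00, -3.68675937e-02]), 'qd': array([ 4.25205519e-04, -2.68865054e-03, -3.26106729e-03,  4.49005269e-04,
        4.92339464e-04,  7.32443218e-05]), 'joint_efforts': array([ 1.81309917e-05, -5.16709435e+01, -3.68587017e+01, -3.85327064e-05,
        6.22061067e-03, -8.66882971e-06]), 'position': array([0.16865729, 0.65293344, 0.24406237]), 'tool_rot': array([-0.39603587, -3.11622445,  0.00317267]), 'contact_force': array([ 0.34136035, -0.26646337,  0.70364941]), 'wrist_torque': array([0.01255532, 0.0056483 , 0.00296199]), 'grip_force': 0.0, 'finger_gap': 0.08529134138800788}
0.014
[[-0.02936363 -0.98686333  0.15886644  0.42490539]
 [-0.99956259  0.02955007 -0.00118906  0.08176141]
 [-0.00352108 -0.15883186 -0.98729937  1.09872497]
 [ 0.          0.          0.          1.        ]] 509.3038748197138
```

View pics/top1.png

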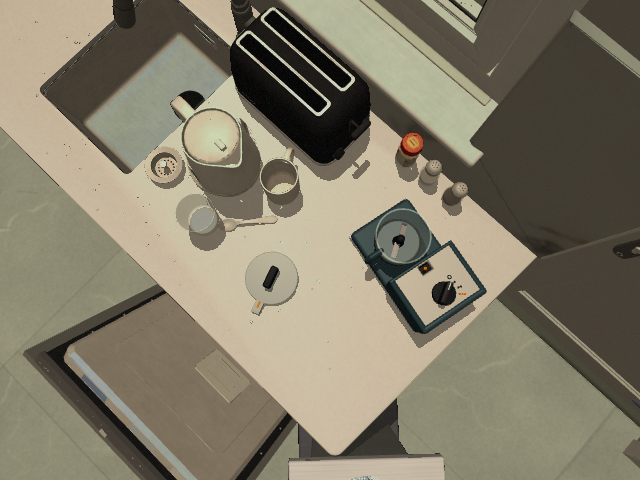

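View pics/sc1.png

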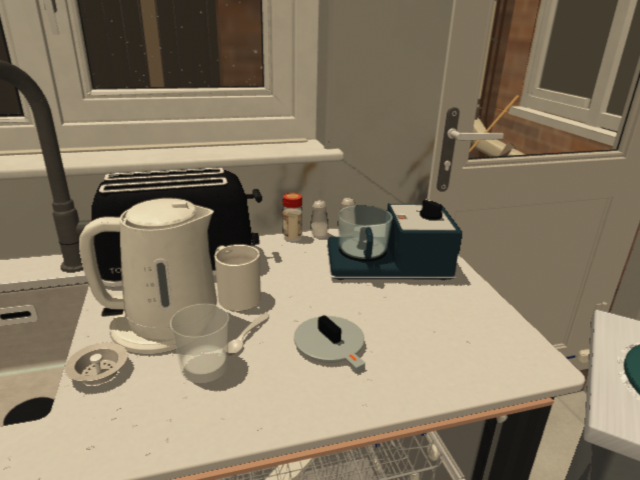

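The top view shows the lid disc at about (271,278) with its tongue tip at (257,308). The bowl mouth is at (402,237), the slot at (426,268) and the dial at (444,293), with the shakers and jar behind the bowl near (410–460,145–195). The scene view agrees.

Run:
```python
from h import *
c=ld('top1'); im=c['image']; hsv=cv2.cvtColor(im,cv2.COLOR_RGB2HSV); P=cloud(c)
def comp(m,u,v,rad):
    k=np.zeros(m.shape,np.uint8); cv2.circle(k,(u,v),rad,255,-1); return (m.astype(np.uint8)*255)&k
def rect(m,z):
    cs=max(cv2.findContours(m,cv2.RETR_EXTERNAL,cv2.CHAIN_APPROX_NONE)[0],key=cv2.contourArea)
    W=np.array([ray(c,*p[0],z)[:2] for p in cs],np.float32); return cs,W,cv2.minAreaRect(W)
V=hsv[...,2].astype(int);S=hsv[...,1]
# lid by height + saturation
m=comp((P[...,2]>0.009)&(P[...,2]<0.06),271,285,45); cs,W,R=rect(m,0.015); print('lid',cv2.minEnclosingCircle(W),R)
m=comp(V<70,271,278,22); cs,W,R=rect(m,0.034); print('grip',R,[ray(c,*p,0.034)[:2] for p in cv2.boxPoints(cv2.minAreaRect(cs))])
org=(hsv[...,0]<16)&(S>130)&(V>150)
for n,u,v,z,rd in [('tong',257,305,.014,12),('pin',426,268,.11,10),('dots',460,293,.112,14)]:
    m=comp(org,u,v,rd); q=np.argwhere(m>0); print(n,len(q)); 
    if len(q): uv=q.mean(0)[::-1]; print(uv,ray(c,*uv,z))
m=comp((P[...,2]>0.104)&(P[...,2]<0.121)&(S<60)&(V>120),438,285,60); cs,W,R=rect(m,0.112); print('panel',R,cv2.boxPoints(R))
m=comp((P[...,2]>0.128),444,291,25); cs,W,R=rect(m,0.144); print('dial',R,len(cs))
print('bowl c',ray(c,402,237,.114),'dial',ray(c,444,293,.134),'pin',ray(c,426,268,.11))
for n,u,v in [('jar',412,140),('salt',434,167),('pep',460,187),('mug',287,163),('tumb',200,200)]: print(n,P[v,u])
t=im[190:350,330:510]; cv2.imwrite('pics/crop1.png',cv2.resize(t,None,fx=4,fy=3.7,interpolation=cv2.INTER_CUBIC)[:,:,::-1])
```

```text
lid ((0.5142988562583923, 0.19555240869522095), 0.069184809923172) ((0.5217890739440918, 0.19419443607330322), (0.11241976916790009, 0.12484560906887054), 25.783836364746094)
grip ((0.5241601467132568, 0.1873171627521515), (0.018859174102544785, 0.04763111099600792), 62.569427490234375) [array([0.50748626, 0.20659546]), array([0.54971045, 0.18467979]), array([0.54076444, 0.16800118]), array([0.49865134, 0.18999309])]
tong 8
[258.375 303.875] [0.46973511 0.21577434 0.014     ]
pin 5
[425.  268.2] [ 0.52524101 -0.12143446  0.11      ]
dots 13
[462.07692308 293.53846154] [ 0.47389649 -0.18941161  0.112     ]
panel ((0.4922671616077423, -0.14200705289840698), (0.10193930566310883, 0.12740640342235565), 31.6162109375) [[ 0.41546756 -0.11447842]
 [ 0.4822574  -0.222975  ]
 [ 0.56906676 -0.16953568]
 [ 0.5022769  -0.06103911]]
dial ((0.47530561685562134, -0.15010736882686615), (0.015288591384887695, 0.045530594885349274), 66.40995788574219) 55
bowl c [ 0.58750966 -0.07938764  0.114     ] dial [ 0.47482172 -0.1493901   0.134     ] pin [ 0.52557397 -0.12340499  0.11      ]
jar [ 0.78897235 -0.11227998  0.10477483]
salt [ 0.73588085 -0.15753457  0.08739294]
pep [ 0.69177868 -0.2077318   0.08790334]
mug [0.75749715 0.1455073  0.07558812]
tumb [0.69182083 0.33419036 0.04341973]
```

View pics/crop1.png

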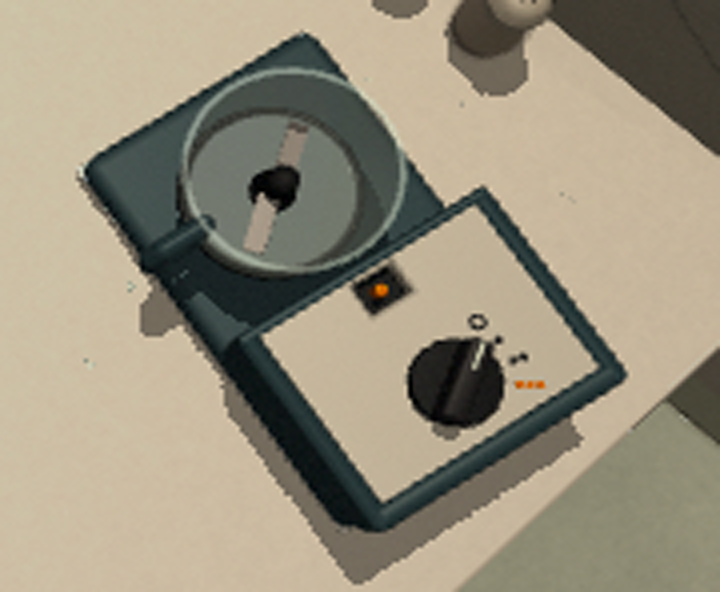

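Lid grip is about (0.524,0.187) with lid y at −27.5°. Bowl is about (0.589,−0.082) with processor y at +30.7°. Dial is about (0.475,−0.150) with its bar at −24°. Moving above the lid.

```bash
python3 -m creep '{"jaw":[85,85,85,85,85,85,85,85,85,85,85,85,85,85,85,85,60,60,60,60],"delta_pos":[[-28.75,-22.6,3.75],[-28.75,-22.6,3.75],[-28.75,-22.6,3.75],[-28.75,-22.6,3.75],[-28.75,-22.6,3.75],[-28.75,-22.6,3.75],[-28.75,-22.6,3.75],[-28.75,-22.6,3.75],[-28.75,-22.6,3.75],[-28.75,-22.6,3.75],[-28.75,-22.6,3.75],[-28.75,-22.6,3.75],[-28.75,-22.6,3.75],[-28.75,-22.6,3.75],[-28.75,-22.6,3.75],[-28.75,-22.6,3.75],[0,0,0],[0,0,0],[0,0,0],[0,0,0]],"angular":[[0,0,0],[0,0,0],[0,0,0],[0,0,0],[0,0,0],[0,0,0],[0,0,0],[0,0,0],[0,0,0],[0,0,0],[0,0,0],[0,0,0],[0,0,0],[0,0,0],[0,0,0],[0,0,0],[0,0,0.114],[0,0,0.114],[0,0,0],[0,0,0]]}' 40
python3 - <<'E'
from h import *
from scipy.spatial.transform import Rotation as R
c=save('wrist','w1'); o=r.observe(); print(o['position'],R.from_rotvec(o['tool_rot']).as_matrix()); print(c['world_from_camera'],c['fx'])
E
```

```text
t: 1.77
position: [0.5235, 0.1881, 0.1848]
tool_rot: [-0.744, -3.051, 0.001]
contact_force: [0.3, 0.4, -1.2]
finger_gap: 0.06
grip_force: 0.0
[0.52343055 0.18845171 0.18495535] [[-8.88138402e-01  4.59575664e-01 -6.22660463e-04]
 [ 4.59575818e-01  8.88138532e-01 -1.22684805e-04]
 [ 4.96625799e-04 -3.95120778e-04 -9.99999799e-01]]
[[ 4.59444116e-01  8.48872117e-01  2.61394784e-01  4.57407215e-01]
 [ 8.88206437e-01 -4.38880141e-01 -1.35917428e-01  2.23528296e-01]
 [-6.55535149e-04  2.94618992e-01 -9.55614577e-01  3.13228110e-01]
 [ 0.00000000e+00  0.00000000e+00  0.00000000e+00  1.00000000e+00]] 382.9887120474494
```

View pics/w1.png

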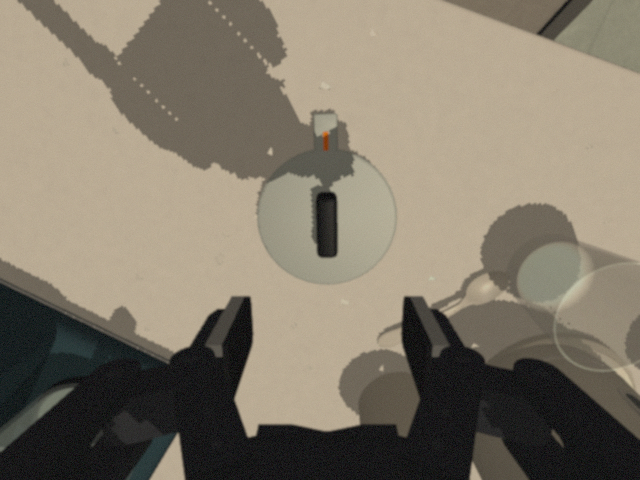

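The wrist view shows the lid disc centred near (327,216), its bar grip nearly vertical at (327,225), and the tongue at (325,122). The jaws line up with it across the bar.

Run:
```python
from h import *
c=ld('w1'); im=c['image']; V=im.max(2).astype(int)
m=((V<75)*255).astype(np.uint8); k=np.zeros_like(m); cv2.circle(k,(327,225),50,255,-1); m&=k
cs=max(cv2.findContours(m,cv2.RETR_EXTERNAL,cv2.CHAIN_APPROX_NONE)[0],key=cv2.contourArea)
W=np.array([ray(c,*p[0],.036)[:2] for p in cs],np.float32); print(cv2.minAreaRect(W), cv2.boundingRect(cs))
# disc: least-squares circle on lid edge, by depth height, plane z=.015
P=cloud(c); d=((P[...,2]>.009)&(P[...,2]<.05)).astype(np.uint8)*255; k=np.zeros_like(m); cv2.circle(k,(327,216),80,255,-1); d&=k
cs=max(cv2.findContours(d,cv2.RETR_EXTERNAL,cv2.CHAIN_APPROX_NONE)[0],key=cv2.contourArea)[:,0]
cs=cs[cs[:,1]>170]; W=np.array([ray(c,*p,.0145)[:2] for p in cs])
A=np.c_[2*W,np.ones(len(W))]; s=np.linalg.lstsq(A,(W**2).sum(1),rcond=None)[0]; print('disc',s[:2],np.sqrt(s[2]+s[:2]@s[:2]))
hsv=cv2.cvtColor(im,cv2.COLOR_RGB2HSV); o=(hsv[...,0]<16)&(hsv[...,1]>130)&(hsv[...,2]>150)
q=np.argwhere(o[110:165,300:350]).mean(0)[::-1]+[300,110]; print('tong',q,ray(c,*q,.015), ray(c,325,122,.0145))
```

```text
((0.5231901407241821, 0.18826468288898468), (0.01565244421362877, 0.050410687923431396), 63.05532455444336) (315, 191, 22, 66)
disc [0.52536154 0.18771183] 0.05581687988874441
tong [324.84210526 133.73684211] [0.46534892 0.21756403 0.015     ] [0.45791105 0.22155517 0.0145    ]
```

```bash
python3 -m creep '{"jaw":[45,45,45,45,45,45,45,45,45,0,0,0,0,0,0,0],"delta_pos":[[-1,0,25],[0,0,28],[0,0,28],[0,0,28],[0,0,22],[0,0,14],[0,0,7],[0,0,0],[0,0,0],[0,0,0],[0,0,0],[0,0,0],[0,0,0],[0,0,0],[0,0,0],[0,0,0]],"angular":[[0,0,-0.01],[0,0,0],[0,0,0],[0,0,0],[0,0,0],[0,0,0],[0,0,0],[0,0,0],[0,0,0],[0,0,0],[0,0,0],[0,0,0],[0,0,0],[0,0,0],[0,0,0],[0,0,0]]}' 50
```

```text
t: 3.15
position: [0.5261, 0.1884, 0.0351]
tool_rot: [0.732, 3.052, 0.003]
contact_force: [0.3, -0.3, 6.9]
finger_gap: 0.0147
grip_force: 50.8
```

```bash
python3 -m creep '{"jaw":[0,0,0,0,0,0,0,0,0,0,0],"delta_pos":[[0,0,-5],[0,0,-15],[0,0,-20],[0,0,-20],[0,0,-20],[0,0,-20],[0,0,-20],[0,0,-20],[0,0,-20],[0,0,0],[0,0,0]],"angular":[[0,0,0],[0,0,0],[0,0,0],[0,0,0],[0,0,0],[0,0,0],[0,0,0],[0,0,0],[0,0,0],[0,0,0],[0,0,0]]}'
python3 - <<'E'
from h import *
from scipy.spatial.transform import Rotation as R
c=save('wrist','w2'); o=r.observe(); M=R.from_rotvec(o['tool_rot']).as_matrix(); p=o['position']; print(p,M.round(4)); 
print(o['contact_force'],o['wrist_torque'],o['finger_gap'])
E
```

```text
t: 4.07
position: [0.5253, 0.1881, 0.1942]
tool_rot: [0.732, 3.053, 0.002]
contact_force: [-0.2, 0.4, -2.1]
finger_gap: 0.015
grip_force: 49.8
[0.52418014 0.18775632 0.19261561] [[-8.912e-01  4.536e-01 -5.000e-04]
 [ 4.536e-01  8.912e-01 -1.000e-04]
 [ 4.000e-04 -3.000e-04 -1.000e+00]]
[-0.19934656 -0.05956629 -1.61452373] [-0.02818382  0.00071521  0.00317445] 0.014552394666545008
```

View pics/w2.png

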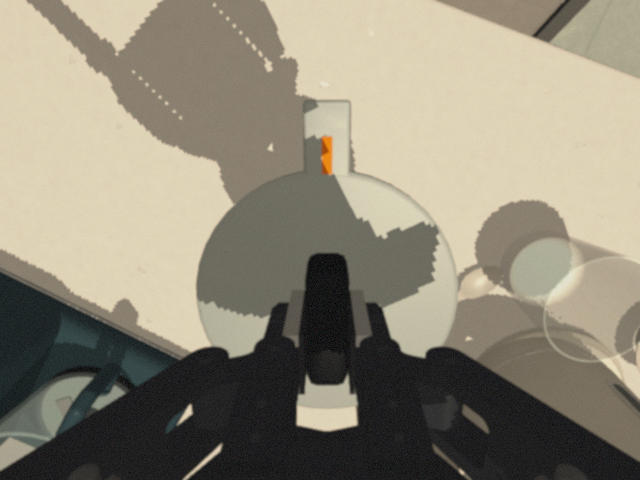

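The lid is held: disc centred near column 327, tongue end at (327,102). Next I measure its pose in the tool and measure the bowl and slot better from the top view.

Run:
```python
from h import *
from scipy.spatial.transform import Rotation as R
c=ld('w2'); o=r.observe(); M=R.from_rotvec(o['tool_rot']).as_matrix(); p=o['position']
P=(cloud(c)-p)@M   # tool frame
Z=P[...,2]
def fit(sel):
    q=P[sel]; s=np.linalg.lstsq(np.c_[q[:,:2],np.ones(len(q))],q[:,2],rcond=None)[0]; return s
v,u=np.mgrid[:480,:640]; k=np.hypot(u-327,v-290)<115
sel=k&(v<250)&(abs(Z-.018)<.02); s=fit(sel); print('plane slopes',s, sel.sum())
sel=k&(v<300)&(abs(Z-(P[...,0]*s[0]+P[...,1]*s[1]+s[2]))<.004); s=fit(sel); print('plane',s,sel.sum())
big=(abs(Z-(P[...,0]*s[0]+P[...,1]*s[1]+s[2]))<.005)&(np.hypot(u-327,v-290)<220)&(v<330)
m=big.astype(np.uint8)*255; cs=max(cv2.findContours(m,cv2.RETR_EXTERNAL,cv2.CHAIN_APPROX_NONE)[0],key=cv2.contourArea)[:,0]
T=c['world_from_camera']
def onz(uv,z):
    d=np.c_[(uv[:,0]-c['cx'])/c['fx'],(uv[:,1]-c['cy'])/c['fy'],np.ones(len(uv))]@T[:3,:3].T@M; o_=(T[:3,3]-p)@M
    return (o_+d*((z-o_[2])/d[:,2])[:,None])[:,:2]
W=onz(cs.astype(float),s[2])
e=cs[(cs[:,1]>185)&(cs[:,1]<320)]; e=onz(e.astype(float),s[2]); e=e[np.hypot(*e.T)>.045]
q=np.linalg.lstsq(np.c_[2*e,np.ones(len(e))],(e**2).sum(1),rcond=None)[0]; print('disc tool xy',q[:2],np.sqrt(q[2]+q[:2]@q[:2]))
t=np.array([[304,110],[351,110],[304,160],[350,160]],float); t=onz(t,s[2]); print('tongue sides',t, 'mid',t[:2].mean(0),t[2:].mean(0))
# bowl rim & slot/dial from top1
c=ld('top1'); im=c['image']; V=im.max(2).astype(int)
g=cv2.cvtColor(im[170:310,330:490],cv2.COLOR_RGB2GRAY)
h=cv2.HoughCircles(cv2.resize(g,None,fx=4,fy=4,interpolation=cv2.INTER_CUBIC),cv2.HOUGH_GRADIENT_ALT,1,20,param1=150,param2=.6,minRadius=90,maxRadius=130)
print(h)
if h is not None:
    for x in h[0]: a=x[:2]/4+[330,170]-.375; print(a,ray(c,*a,.114)[:2],x[2]/4)
k=np.zeros(V.shape,np.uint8); cv2.circle(k,(426,268),9,255,-1); sl=(V<90)&(k>0); uv=np.argwhere(sl).mean(0)[::-1]; print('slot',uv,ray(c,*uv,.112)[:2])
k=np.zeros(V.shape,np.uint8); cv2.circle(k,(444,293),16,255,-1); sl=((V<70)&(k>0)).astype(np.uint8); cs=max(cv2.findContours(sl,0,1)[0],key=cv2.contourArea); (a,b),rr=cv2.minEnclosingCircle(cs); print('dial',a,b,rr,ray(c,a,b,.122)[:2])
```

```text
plane slopes [ 0.00064637 -0.00090242  0.01857684] 11614
plane [ 6.59321828e-06 -1.00643597e-03  1.85950655e-02] 20696
disc tool xy [0.00015832 0.0017315 ] 0.05559305372640202
tongue sides [[ 0.07763444 -0.00657208]
 [ 0.07764773  0.01070678]
 [ 0.05953465 -0.0068791 ]
 [ 0.05954352  0.01067876]] mid [0.07764108 0.00206735] [0.05953909 0.00189983]
[[[289.      272.      113.95691]]]
[401.875 237.625] [ 0.5862762  -0.07907491] 28.489227
slot [424.42982456 266.95614035] [ 0.52749787 -0.12006606]
dial 443.8333435058594 292.5416564941406 12.6454439163208 [ 0.47632315 -0.15200662]
```

```bash
python3 -m creep '{"jaw":[0,0,0,0,0,0,0,0,0,0,0,0,0,0,0,0,0,0,0,0],"delta_pos":[[-20.7,-11.3,-7],[-20.7,-11.3,-7],[-20.7,-11.3,-7],[-20.7,-11.3,-7],[-20.7,-11.3,-7],[-20.7,-11.3,-7],[-20.7,-11.3,-7],[-20.7,-11.3,-7],[-20.7,-11.3,-7],[-20.7,-11.3,-7],[-20.7,-11.3,-7],[0,0,0],[0,0,0],[0,0,0],[0,0,0],[0,0,0],[0,0,0],[0,0,0],[0,0,0],[0,0,0]],"angular":[[0,0,0],[0,0,0],[0,0,0],[0,0,0],[0,0,0],[0,0,0],[0,0,0],[0,0,0],[0,0,0],[0,0,0],[0,0,0],[0,0,-0.114],[0,0,-0.114],[0,0,-0.114],[0,0,-0.114],[0,0,-0.114],[0,0,-0.114],[0,0,-0.114],[0,0,-0.114],[0,0,-0.114]]}'
python3 -m creep '{"jaw":[0,0,0],"delta_pos":[[0,0,0],[0,0,0],[0,0,0]],"angular":[[0,0,0],[0,0,0],[0,0,0]]}'
python3 - <<'E'
from h import *
o=r.observe();c=save('wrist','w3'); np.savez('pics/w3o.npz',p=o['position'],t=o['tool_rot'])
E
python3 -m creep '{"jaw":[0,0,0,0,0,0,0,0],"delta_pos":[[20,0,0],[20,0,0],[20,0,0],[20,0,0],[20,0,0],[0,0,0],[0,0,0],[0,0,0]],"angular":[[0,0,0],[0,0,0],[0,0,0],[0,0,0],[0,0,0],[0,0,0],[0,0,0],[0,0,0]]}'
python3 - <<'E'
from h import *
o=r.observe();c=save('wrist','w4'); np.savez('pics/w4o.npz',p=o['position'],t=o['tool_rot'])
a=cv2.imread('pics/w3.png');b=cv2.imread('pics/w4.png'); cv2.imwrite('pics/w34.png',np.vstack([a[:280],b[:280]]))
E
```

```text
t: 5.78
position: [0.6699, -0.0261, 0.2667]
tool_rot: [0.868, -3.014, -0.003]
contact_force: [-0.1, 0.6, -1.9]
finger_gap: 0.015
grip_force: 49.7
t: 6.03
position: [0.6705, -0.0261, 0.2685]
tool_rot: [0.856, -3.02, -0.001]
contact_force: [0.7, -1.0, -1.2]
finger_gap: 0.0148
grip_force: 49.7
t: 6.75
position: [0.5866, -0.0788, 0.2705]
tool_rot: [-0.859, 3.021, -0.0]
contact_force: [-0.9, 0.5, -1.8]
finger_gap: 0.0146
grip_force: 49.8
```

View pics/w34.png

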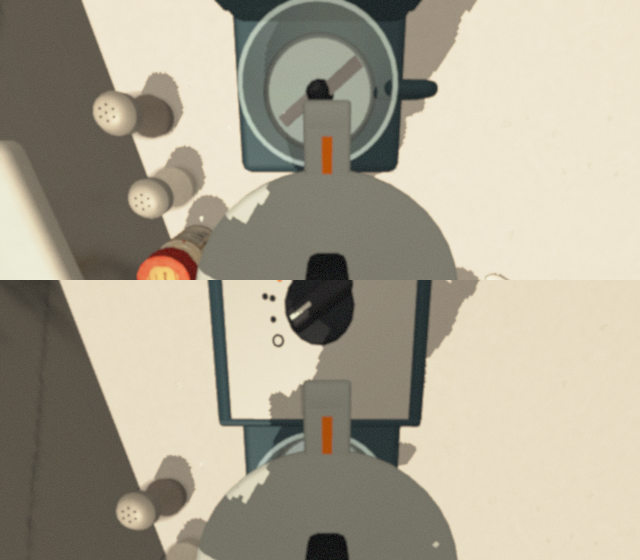

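Top half: bowl rim circle centred at about (318,83), radius about 80. Bottom half: panel nearly aligned with the image, dial disc about (320,305−280=25), and the slot hidden under the tongue.

```bash
cat > tool.py <<'E'
from h import *
from scipy.spatial.transform import Rotation as R
def onz(n,uv,zw):
    c=ld(n); q=np.load('pics/'+n+'o.npz'); return np.array([ray(c,*a,zw)[:2] for a in np.atleast_2d(uv)])
E
python3 - <<'E'
from tool import *
q=np.load('pics/w3o.npz'); M=R.from_rotvec(q['t']).as_matrix(); print(q['p'],'toolx ang',np.degrees(np.arctan2(M[1,0],M[0,0])))
c=ld('w3'); g=cv2.cvtColor(c['image'],cv2.COLOR_RGB2GRAY)
h=cv2.HoughCircles(cv2.resize(g[:180],None,fx=3,fy=3,interpolation=cv2.INTER_CUBIC),cv2.HOUGH_GRADIENT_ALT,1,20,param1=120,param2=.5,minRadius=210,maxRadius=265)
print(h)
# rim pixels: bright whitish ring -> circle fit radially (max-gradient outer edge)
V=c['image'].max(2).astype(float); pts=[]
for th in np.radians(np.r_[-60:61:3,120:241:3]):
    rr=np.arange(70,90,.25); x=318+rr*np.cos(th); y=83+rr*np.sin(th); ok=(y>2)
    pr=cv2.remap(cv2.GaussianBlur(g,(3,3),0).astype(np.float32),x[None].astype(np.float32),y[None].astype(np.float32),cv2.INTER_LINEAR)[0]
    if ok.all(): i=pr.argmax(); pts.append((x[i],y[i]))
W=onz('w3',np.array(pts),.114)
for _ in range(4):
    s=np.linalg.lstsq(np.c_[2*W,np.ones(len(W))],(W**2).sum(1),rcond=None)[0]; rad=np.sqrt(s[2]+s[:2]@s[:2]); e=np.hypot(*(W-s[:2]).T)-rad; W=W[abs(e)<max(.001,1.5*e.std())]
print('bowl',s[:2],rad,len(W),e.std())
# panel inner edges in w4
q4=np.load('pics/w4o.npz'); M4=R.from_rotvec(q4['t']).as_matrix(); print(q4['p'],'toolx',np.degrees(np.arctan2(M4[1,0],M4[0,0])))
c4=ld('w4'); im=c4['image']; hsv=cv2.cvtColor(im,cv2.COLOR_RGB2HSV); sub=hsv[...,1].astype(float)
L=[];Rr=[]
V4=im.max(2).astype(int); b=im[...,0].astype(int)
for y in range(5,130,3):
    row=b[y]; dk=np.where(row[205:245]<90)[0]; L.append((205+dk.max()+.5,y)); dk=np.where(row[395:435]<80)[0]; Rr.append((395+dk.min()-.5,y))
for n,E in(('L',L),('R',Rr)):
    W=onz('w4',np.array(E),.112); 
    d=cv2.fitLine(W.astype(np.float32),cv2.DIST_HUBER,0,.01,.01).ravel(); print(n,d,np.degrees(np.arctan2(d[1],d[0])))
B=[]
for x in list(range(240,300,4))+list(range(356,404,4)):
    dk=np.where(b[125:150,x]<80)[0]
    if len(dk): B.append((x,125+dk.min()-.5))
W=onz('w4',np.array(B),.112); d=cv2.fitLine(W.astype(np.float32),cv2.DIST_HUBER,0,.01,.01).ravel(); print('B',d,np.degrees(np.arctan2(d[1],d[0])))
E
```

```text
[ 0.67054453 -0.02610671  0.26851243] toolx ang -148.35163383108107
[[[950.      239.      236.36438]]]
bowl [ 0.59141224 -0.08204176] 0.05338212522869532 66 0.00012529447775896653
[ 0.58658296 -0.07876836  0.27049894] toolx -148.25541432087405
L [ 0.8524025   0.52288616  0.5309155  -0.195307  ] 31.526045
R [ 0.85036254  0.5261972   0.4594177  -0.08757782] 31.748873
B [ 0.5268148  -0.84998006  0.53465974 -0.10998216] -58.2095
```

Agreed target: bowl about (0.592,−0.082), yaw 31.6° (the tool is within 0.2° of that). Lining up and going down to just above the rim.

```bash
python3 -m creep '{"jaw":[0,0,0,0,0,0,0,0,0],"delta_pos":[[-2.8,-5.8,10],[0,0,25],[0,0,25],[0,0,25],[0,0,20],[0,0,10],[0,0,3.5],[0,0,0],[0,0,0]],"angular":[[0,0,0],[0,0,0],[0,0,0],[0,0,0],[0,0,0],[0,0,0],[0,0,0],[0,0,0],[0,0,0]]}'
python3 -m creep '{"jaw":[0,0,0,0,0,0],"delta_pos":[[0,0,1.5],[0,0,1.5],[0,0,1.5],[0,0,1.5],[0,0,0],[0,0,0]],"angular":[[0,0,0],[0,0,0],[0,0,0],[0,0,0],[0,0,0],[0,0,0]]}'
python3 -m creep '{"jaw":[0,0,0,0],"delta_pos":[[0,0,1],[0,0,1],[0,0,0],[0,0,0]],"angular":[[0,0,0],[0,0,0],[0,0,0],[0,0,0]]}'
```

```text
t: 7.55
position: [0.5927, -0.0824, 0.1527]
tool_rot: [-0.861, 3.02, -0.001]
contact_force: [-0.1, -0.8, -1.1]
finger_gap: 0.0146
grip_force: 49.7
t: 8.05
position: [0.5916, -0.0823, 0.1458]
tool_rot: [0.861, -3.021, 0.0]
contact_force: [-0.3, 0.0, -1.8]
finger_gap: 0.0146
grip_force: 49.7
t: 8.38
position: [0.5916, -0.0823, 0.1437]
tool_rot: [0.861, -3.021, -0.0]
contact_force: [0.9, 0.9, -0.5]
finger_gap: 0.0148
grip_force: 49.7
```

```bash
python3 -m creep '{"jaw":[0,0,0,0,0],"delta_pos":[[0,0,1],[0,0,1],[0,0,1],[0,0,0],[0,0,0]],"angular":[[0,0,0],[0,0,0],[0,0,0],[0,0,0],[0,0,0]]}'
python3 -m creep '{"jaw":[0,0,0,0,0],"delta_pos":[[0,0,1],[0,0,1],[0,0,0.5],[0,0,0],[0,0,0]],"angular":[[0,0,0],[0,0,0],[0,0,0],[0,0,0],[0,0,0]]}'
```

```text
t: 8.8
position: [0.5926, -0.0829, 0.1412]
tool_rot: [-0.861, 3.02, -0.003]
contact_force: [2.3, -3.1, -0.8]
finger_gap: 0.0146
grip_force: 49.7
t: 9.22
position: [0.5929, -0.0829, 0.1395]
tool_rot: [-0.86, 3.019, -0.003]
contact_force: [2.9, -4.6, 5.1]
finger_gap: 0.0149
grip_force: 50.7
```

Going in; the side force says shift about 1 mm along tool −y.

```bash
python3 -m creep '{"jaw":[0,0,0,0,0,0],"delta_pos":[[0,-0.6,0],[0,-0.6,0],[0,0,1],[0,0,1],[0,0,0],[0,0,0]],"angular":[[0,0,0],[0,0,0],[0,0,0],[0,0,0],[0,0,0],[0,0,0]]}'
```

```text
t: 9.72
position: [0.5929, -0.0831, 0.139]
tool_rot: [-0.86, 3.02, -0.0]
contact_force: [-2.4, -1.3, 14.7]
finger_gap: 0.0149
grip_force: 52.0
```

Seated, with a 15 N push and no further travel. Releasing and retracting.

```bash
python3 -m creep '{"jaw":[0,26,40,40,40,40],"delta_pos":[[0,0,-1],[0,0,0],[0,0,0],[0,0,0],[0,0,0],[0,0,0]],"angular":[[0,0,0],[0,0,0],[0,0,0],[0,0,0],[0,0,0],[0,0,0]]}'
python3 -m creep '{"jaw":[40,40,40,40,40,40,40,40],"delta_pos":[[0,0,-10],[0,0,-20],[0,0,-25],[0,0,-25],[0,0,-20],[0,0,0],[0,0,0],[0,0,0]],"angular":[[0,0,0],[0,0,0],[0,0,0],[0,0,0],[0,0,0],[0,0,0],[0,0,0],[0,0,0]]}'
python3 - <<'E'
from tool import *
o=r.observe(); np.savez('pics/w5o.npz',p=o['position'],t=o['tool_rot']); c=save('wrist','w5'); P=cloud(c); print(o['position'])
v,u=np.mgrid[:480,:640]; a=P[(abs(P[...,2]-.119)<.012)&(np.hypot(P[...,0]-.5915,P[...,1]+.082)<.05)]
a=a[abs(a[:,2]-np.median(a[:,2]))<.003]
print(len(a),'disc z',np.median(a[:,2]),np.linalg.lstsq(np.c_[a[:,:2]-[.5915,-.082],np.ones(len(a))],a[:,2],rcond=None)[0])
pn=P[(abs(P[...,2]-.112)<.006)&(np.hypot(P[...,0]-.5,P[...,1]+.16)<.03)]; print('panel z',len(pn),np.median(pn[:,2]) if len(pn) else 0)
E
```

```text
t: 10.22
position: [0.5915, -0.083, 0.1363]
tool_rot: [0.861, -3.02, -0.002]
contact_force: [-0.0, 0.1, 0.8]
finger_gap: 0.0396
grip_force: 0.0
t: 10.88
position: [0.5918, -0.0832, 0.2367]
tool_rot: [0.861, -3.021, -0.001]
contact_force: [-0.0, -0.7, -0.9]
finger_gap: 0.0395
grip_force: 0.0
[ 0.59179412 -0.0832348   0.23673072]
14678 disc z 0.1191352007843019 [-0.00055999  0.0026744   0.11914171]
panel z 5536 0.11190045241355459
```

View pics/w5.png

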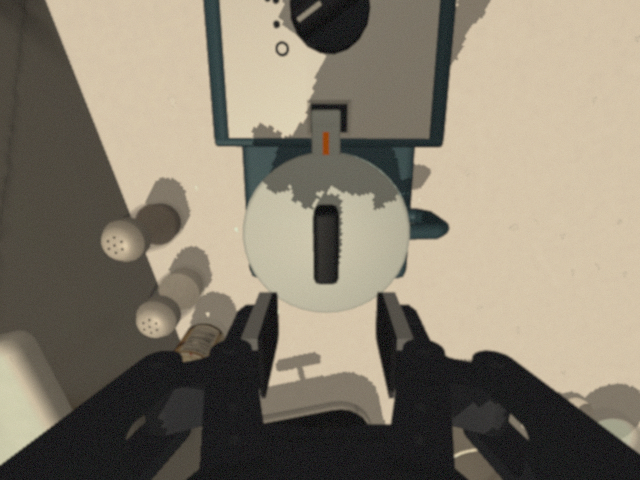

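The lid is home: disc z 0.119 and level, with the tongue at (326,125) inside the slot (311–347). Moving over the dial and turning to its bar.

```bash
python3 -m creep '{"jaw":[40,40,40,40,40,40,40,40,40,40,40,40,40,40,40,40,40],"delta_pos":[[27,0.3,0],[27,0.3,0],[27,0.3,0],[27,0.3,0],[26.7,0.4,0],[0,0,0],[0,0,0],[0,0,0],[0,0,0],[0,0,0],[0,0,0],[0,0,0],[0,0,0],[0,0,0],[0,0,0],[0,0,0],[0,0,0]],"angular":[[0,0,0],[0,0,0],[0,0,0],[0,0,0],[0,0,0],[0,0,0.108],[0,0,0.108],[0,0,0.108],[0,0,0.108],[0,0,0.108],[0,0,0.108],[0,0,0.108],[0,0,0.108],[0,0,0.107],[0,0,0],[0,0,0],[0,0,0]]}' 60
python3 - <<'E'
from tool import *
o=r.observe(); np.savez('pics/w6o.npz',p=o['position'],t=o['tool_rot']); c=save('wrist','w6'); P=cloud(c); M=R.from_rotvec(o['tool_rot']).as_matrix()
print(o['position'],'tooly',np.degrees(np.arctan2(M[1,1],M[0,1])))
Q=(P-o['position'])@M
m=((P[...,2]>.136)&(P[...,2]<.15)&(np.hypot(P[...,0]-.4763,P[...,1]+.1525)<.03)).astype(np.uint8)*255
cs=max(cv2.findContours(m,0,1)[0],key=cv2.contourArea); W=np.array([ray(c,*p[0],.144)[:2] for p in cs],np.float32); print('bar',cv2.minAreaRect(W),cv2.boundingRect(cs))
print('bar top z',np.median(P[m>0][:,2]), 'tool xy', np.median(Q[m>0],0))
E
```

```text
t: 12.35
position: [0.4764, -0.1528, 0.2362]
tool_rot: [-0.644, -3.073, -0.0]
contact_force: [-0.3, 0.1, -1.1]
finger_gap: 0.0404
grip_force: 0.0
[ 0.47640485 -0.1527622   0.23624681] tooly 66.3324321766995
bar ((0.47480812668800354, -0.15216632187366486), (0.012444035150110722, 0.044076476246118546), 66.3713150024414) (315, 211, 21, 70)
bar top z 0.1435625975683723 tool xy [ 1.71275615e-03 -5.24766331e-05  9.26816425e-02]
```

View pics/w6.png

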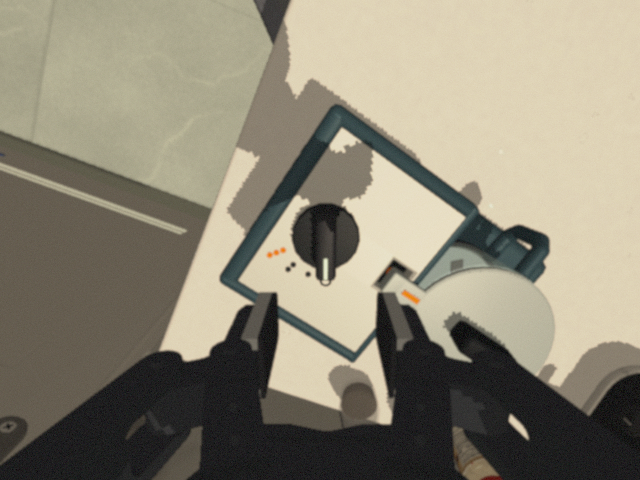

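The bar is centred at about (325,246), pointer at (325,275), aligned with the jaws. The lid and tongue at (405,290) are clear of the fingers. Going down and gripping.

```bash
python3 -m creep '{"jaw":[40,40,40,40,40,40,40,40,0,0,0,0,0,0],"delta_pos":[[1.5,-0.9,20],[0,0,25],[0,0,25],[0,0,15],[0,0,7],[0,0,3.5],[0,0,0],[0,0,0],[0,0,0],[0,0,0],[0,0,0],[0,0,0],[0,0,0],[0,0,0]],"angular":[[0,0,0],[0,0,0],[0,0,0],[0,0,0],[0,0,0],[0,0,0],[0,0,0],[0,0,0],[0,0,0],[0,0,0],[0,0,0],[0,0,0],[0,0,0],[0,0,0]]}' 60
```

```text
t: 13.57
position: [0.4761, -0.1537, 0.1433]
tool_rot: [0.648, 3.072, -0.001]
contact_force: [-1.8, -0.2, 5.3]
finger_gap: 0.0117
grip_force: 60.7
```

```bash
python3 -m creep '{"jaw":[0,0,0,0,0,0,0,0,0,0,0,0],"delta_pos":[[0,0,0],[0,0,0],[0,0,0],[0,0,0],[0,0,0],[0,0,0],[0,0,0],[0,0,0],[0,0,0],[0,0,0],[0,0,0],[0,0,0]],"angular":[[0,0,0.06],[0,0,0.06],[0,0,0.06],[0,0,0.06],[0,0,0.06],[0,0,0.06],[0,0,0.06],[0,0,0.06],[0,0,0.06],[0,0,0.06],[0,0,0],[0,0,0]]}'
python3 -c "
from plant import r
print(r.observe()['wrist_torque'])"
```

```text
t: 14.57
position: [0.4759, -0.1539, 0.1433]
tool_rot: [1.526, 2.743, -0.001]
contact_force: [-2.3, -0.8, 5.9]
finger_gap: 0.0112
grip_force: 60.8
[-0.18093188  0.3715589   0.08802861]
```

Low side force and about 0.09 N m, as expected. Turning the rest to about 1.22.

```bash
python3 -m creep '{"jaw":[0,0,0,0,0,0,0,0,0,0,0,0,0,0],"delta_pos":[[0,0,0],[0,0,0],[0,0,0],[0,0,0],[0,0,0],[0,0,0],[0,0,0],[0,0,0],[0,0,0],[0,0,0],[0,0,0],[0,0,0],[0,0,0],[0,0,0]],"angular":[[0,0,0.06],[0,0,0.06],[0,0,0.06],[0,0,0.06],[0,0,0.06],[0,0,0.06],[0,0,0.06],[0,0,0.06],[0,0,0.06],[0,0,0.06],[0,0,0.02],[0,0,0],[0,0,0],[0,0,0]]}'
python3 - <<'E'
from tool import *
o=r.observe(); M=R.from_rotvec(o['tool_rot']).as_matrix(); print('tooly',np.degrees(np.arctan2(M[1,1],M[0,1])),o['wrist_torque'],o['contact_force'])
w=save('wrist','w7'); t=save('top','top2'); 
a=cv2.resize(t['image'][190:350,330:510],(540,480)); cv2.imwrite('pics/fin.png',cv2.resize(np.hstack([w['image'],a]),(800,326))[:,:,::-1])
P=cloud(w); d=P[(abs(P[...,2]-.119)<.006)&(np.hypot(P[...,0]-.5915,P[...,1]+.082)<.05)]; print('disc z',len(d),np.median(d[:,2]) if len(d) else None)
E
```

```text
t: 15.73
position: [0.4756, -0.154, 0.1433]
tool_rot: [2.29, 2.148, -0.001]
contact_force: [-2.4, -1.5, 7.0]
finger_gap: 0.0115
grip_force: 60.9
tooly -3.685141055230751 [-0.22967496  0.52185248  0.16092824] [-2.42494706 -1.46241847  7.02400248]
disc z 27572 0.11916306216389617
```

View pics/fin.png

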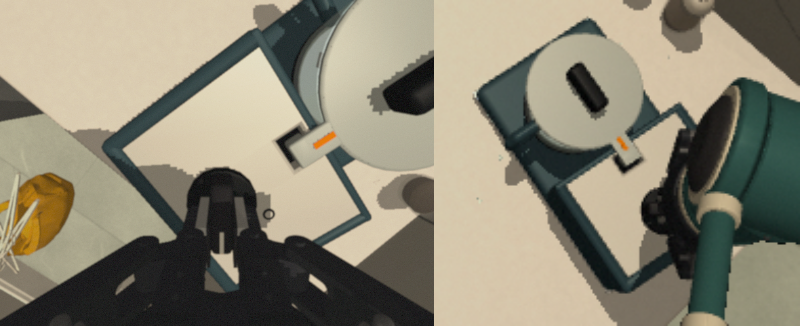

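The dial bar and its white pointer, at (221,240), are still in line with the jaws after the tool turned 1.22 rad. The lid is home (disc z 0.119) and the tongue is in the slot at (310,145).

```bash
python3 -c "
from plant import r
print(r.hand_in())"
```

```text
the job is handed in; nothing more can be done
None
```

I handed the job in with the lid seated on the bowl (tongue in the slot, let go) and the gripper still holding the dial at about 1.22 rad, the third click; `r.hand_in()` did not report a verdict.

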